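Pop the sample hatch of the teal test reader

ROBOT

A 6-joint arm with a two-finger parallel gripper is mounted at the origin on the work surface. World frame = base frame: x ahead of the robot, y to its left, z up, the work surface at z = 0. Lengths are in m, angles in degrees, forces in N, time in s.
With the tool pointing down it reaches from about 0.4 to 0.825 m from the base axis. Payload 7 kg.
Tool frame: the origin (TCP) lies on the centre line of the jaws, within the pads' length; the fingertips stand 11 mm ahead of it and the grasp point (between the pads) lies 8 mm behind it; z points along the fingers, y is the line along which they close (so a half turn about z gives the same grasp; the last joint's range is limited). The gripper opens to 88 mm and grips with 3 to 60 N. Pads are 19 mm wide; open, the fingers measure 130 mm over their backs; the gripper's body (78 mm by 193 mm) begins 47 mm behind the grasp point.
Start: joints at [-49.269, 20.546, 0.682, 0, -70.136, -16.507], TCP at [0.277, -0.616, 0.238] pointing down, gripper open.
Joint ranges: [-176.03, 176.03], [-82.01, 121.73], [-58.28, 71.71], [-173.87, 95.51], [-174.79, -0.11], [-173.66, 173.66]. Speed limits (degrees/s): [136.94, 136.94, 172.46, 180, 180, 180].

INTERFACE

Orientations are given as [roll, pitch, yaw] about the fixed x, y, z axes, in that order (R = Rz(yaw) Ry(pitch) Rx(roll)).
In Python, from plant import r, capture, camera_model, job gives the robot as it stands.
- The arm moves only by the tool drive_tool, never from a script. Its argument "increments" is a list that holds one entry, the list of rows, each a list of 5 numbers: the gripper's target within -1 to 1 (fully open at 1, half-way at 0, shut at -1), then the shift along the tool's x, y, z scaled (see below), then the turn about the tool's z scaled (see below). In form: [[[gripper, tx, ty, tz, roll], ...]]. A call has 1 to 5 rows; each row is the pose to reach, as a shift and turn from the pose commanded when the call began, along the tool's axes at that moment, turning the shorter way round; what a row does not reach only later rows make up. The controller multiplies each number of a shift by 120 mm and each number of a turn by 360 degrees. A row lasts 1/8 s, in which the tool goes at most 62.5 mm and 10.7 degrees, less where a joint would pass 70% of its speed; a pose out of reach is approached as far as the arm can. A call with a number of a shift or a turn outside -1 to 1 is refused whole. A call with a gripper value outside its range is refused whole. The fingers move at their own pace and stop on an object; "squeeze" is the grip in N (left out, the last holds). Time passes only in rows, so rows that repeat a pose let the fingers close. It gives the time, the measured TCP pose, the force, the opening and the grip force at its end, in the units of the state.
- r.get_state(): the state, without advancing time (a new reading comes with each control period).
- capture(name): name is "side" or "top"; returns the picture (384x512x3 uint8, red, green, blue); there is no depth.
- camera_model(name): a dict with "camera_matrix" (3x3 intrinsics, pixels), "k1" (the pictures are not rectified: a ray, as slopes to the right and down, at radius r is drawn at 1 + k1 r^2 times it, then the intrinsics apply), "rvec" (rotation vector, rad) and "tvec" (3), from world to camera coordinates, as OpenCV has them. Camera axes: x right, y down, z forward; pixel columns grow to the right and rows downward; lengths in m; the calibration is good to about 2 mm. A picture is of the moment at which its call begins. camera_model takes no time and is no camera call.
- job.close_job(): hands the job in; it is judged then, once.
The state is a dict: "time_s": time; "joints": joint angles; "qd": joint speeds; "joint_torque": joint torques, N m; "tcp_pos": TCP position; "eef_rot": TCP orientation; "contact_force": force on the tool from outside, world axes, zero at the start; "moment": the same for the moment, N m; "gripper_width": finger opening in m; "gripper_force": force on a finger pad.
Only numpy, scipy, OpenCV 4.12 (cv2) and the standard library are available. Lean on these libraries where they do the work, as an engineer would, in place of code of your own. Each camera call takes 0.05 s, during which the arm holds its last target. There are 200 camera calls.

TASK

On the lab bench, close the fingers and press their tips down once on the middle of the round white pad on the teal reader's hatch, until its push-push latch lets go, then back off and let the hatch pop up by itself. Stay clear and watch for about two seconds that it stays wide open before you finish; a second press would latch it shut again and spoils the job. Leave the grey reader's hatch shut, and leave the bottle, jar and carton where they stand.

Things in the scene. Friction and masses are not known exactly. Their poses are not given: they have to be found in the camera images.
- teal_pad (a point): Press point: centre of the round white pad (24 mm across) on top of the teal hatch, a 92 x 94 x 6 mm plate. x to the hinge, z out of the top face. Shut, it is 72 mm above the bench, 2 mm above the rails around it. 75 mm from the hinge, 18 mm from the free edge, mid-width. The latch lets go if pressed 4.5 mm or more; hard stop at about 6.5 mm. About 3 N until the stop.
- teal_hatch (a joint): Hinge angle of the teal hatch (rad): 0 (up to 0.01) shut and latched, negative pressed in (stop -0.085), positive opening. Hinge on the side away from the robot; the free edge swings up and away from the robot. Once let go, a damped spring lifts it as the finger backs off, in about a second, and holds it at the stop, 1.2 rad, free edge about 155 mm above the bench.
- teal_latch (a joint): Sideways position of the teal latch's pin (m); it counts presses: 0 = latched as found; 0.003 to 0.006 while pressed far enough; 0.010 to 0.014 = let go, hatch free; over 0.015 = pressed a second time, latched shut again.
- teal_reader: White test reader with teal trim, fixed to the bench, 170 (x) x 130 (y) mm; origin under its centre on the bench, x from the front lip to the hinge. Rails and lip 70 mm high; the console behind the hatch is 104 mm high, from x = 28 mm on. Hatch hinge: along y at x = 20 mm, 66 mm up. Pad when shut: x = -55 mm, y = 0, 72 mm up.
- grey_pad (a point): Centre of the white pad on the hatch of the other reader, the same machine with grey trim and a grey hatch. Not to be pressed.
- grey_hatch (a joint): Hinge angle of the grey hatch (rad), same meaning; it starts at 0 and must stay shut.
- grey_reader: The reader with grey trim, fixed; same size and axes as the teal reader.
- reagent_bottle_mid (a point): Centre (half-way up) of a loose white reagent bottle with blue cap, 48 mm diameter, 95 mm high. Bystander.
- control_jar_mid (a point): Centre of a small loose amber jar with red cap, 38 mm diameter, 50 mm high. Bystander.
- cassette_carton_mid (a point): Centre of a loose cardboard carton, 75 x 50 x 45 mm. Bystander.

How it is judged:
By the outcome, as a careful person would: the job done as asked, in the order asked, and still so for the second after the job is handed in, with the robot touching nothing.
It also fails if it takes over 32 s, if anything falls off the work surface, if the arm or the gripper's body presses on something with over 40 N, if the wrist force passes 120 N, or if a joint passes its speed limit or range.

## Working session

There is one attempt and no reset: what is moved stays moved. The work goes in short steps, Python scripts to look and compute and a tool call to move; the robot and the scene stay as the last step left them, time stands still between calls to the robot, and variables do not carry over. Pictures are saved under pics/ and viewed, at most 10 in all, crops included, and the job is handed in when it is done.

Besides the shell and the picture viewer there is one more tool, called after "Request:" by a JSON object that holds its "name" and its "arguments". drive_tool: Moves the arm, as the interface text tells. Its arguments: {"type":"object","properties":{"increments":{"type":"array"},"squeeze":{"type":"number"}},"required":["increments"]}

```bash
mkdir -p pics
python3 - <<'E'
from plant import r,capture,camera_model
import cv2
for n in("side","top"):
    cv2.imwrite(f"pics/{n}0.png",capture(n)[:,:,::-1]); print(camera_model(n))
s=r.get_state();print(s)
E
```

```text
{'camera_matrix': array([[495.24966424,   0.        , 254.90969279],
       [  0.        , 495.24966424, 191.28679279],
       [  0.        ,   0.        ,   1.        ]]), 'k1': -0.20903780696692384, 'rvec': array([ 0.5685822 , -2.70578478,  1.09669029]), 'tvec': array([0.47881697, 0.20065497, 1.50428809])}
{'camera_matrix': array([[436.26931089,   0.        , 259.38147825],
       [  0.        , 436.26931089, 194.44904837],
       [  0.        ,   0.        ,   1.        ]]), 'k1': -0.09247030965577349, 'rvec': array([ 2.16687529, -2.13402635,  0.1567377 ]), 'tvec': array([-0.00340904,  0.53116563,  1.39369996])}
{'time_s': 0.1, 'joints': array([-4.92696111e+01,  2.05862288e+01,  6.38007928e-01, -2.01918632e-02,
       -7.01355026e+01, -1.65057668e+01]), 'qd': array([-0.04087232, -0.09107629,  0.04733625,  0.10924403, -0.00483329,
       -0.02528895]), 'joint_torque': array([-1.90005303e-03, -5.84163702e+01,  2.93752474e+01,  7.01560020e+00,
        1.01840735e-02, -4.66135725e-05]), 'tcp_pos': array([ 0.27675812, -0.61517573,  0.23671337]), 'eef_rot': array([ 1.79914333e+02, -5.58894878e-03, -1.55782249e+02]), 'contact_force': array([-0.03675468,  0.85804328,  0.29629667]), 'moment': array([0.02356827, 0.00453867, 0.02948262]), 'gripper_force': 0.0, 'gripper_width': 0.08760531818357002}
```

View pics/top0.png

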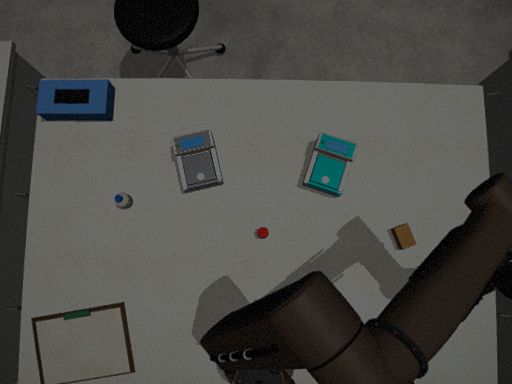

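View pics/side0.png

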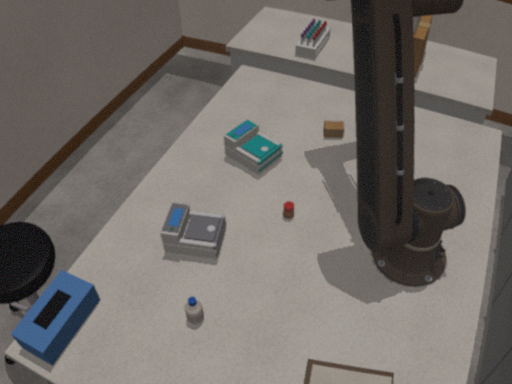

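The top view shows the teal pad near (325,180) and the grey pad near (201,177). The jar is at (263,233). In the side view the teal pad is near (265,149). Next I'll refine the pad position and intersect the two rays.

```bash
cat > h.py <<'E'
import cv2, numpy as np
from plant import r,capture,camera_model
def ray(n,p):
    c=camera_model(n); K=c["camera_matrix"]
    u=cv2.undistortPoints(np.array([[p]],float),K,np.array([c["k1"],0,0,0,0.]),None,None,None)[0,0] if 0 else None
    d=np.array([(p[0]-K[0,2])/K[0,0],(p[1]-K[1,2])/K[1,1]]); s=d.copy()
    for _ in range(30): s=d/(1+c["k1"]*(s@s))
    R=cv2.Rodrigues(c["rvec"])[0]
    return -R.T@c["tvec"], R.T@np.r_[s,1]
def plane(n,p,z):
    o,d=ray(n,p); return o+d*(z-o[2])/d[2]
def tri(a,b):
    (o,d),(q,e)=ray("top",a),ray("side",b)
    t=np.linalg.lstsq(np.c_[d,-e],q-o,rcond=None)[0]
    A,B=o+d*t[0],q+e*t[1]; return (A+B)/2,np.linalg.norm(A-B)
def teal(im):
    h=cv2.cvtColor(im,cv2.COLOR_RGB2HSV); return cv2.inRange(h,(80,110,50),(97,255,255))
def pad(im,c,w=9):
    x,y=c; sub=im[y-w:y+w+1,x-w:x+w+1].astype(float)
    R=sub[:,:,0]; wt=np.clip(R-(np.median(R)+25),0,None)
    k=(wt>0).astype(np.uint8); _,l,st,_=cv2.connectedComponentsWithStats(k)
    i=l[w-3:w+4,w-3:w+4].ravel(); i=np.bincount(i[i>0]).argmax(); wt=wt*(l==i)
    yy,xx=np.mgrid[y-w:y+w+1,x-w:x+w+1]
    return np.array([(wt*xx).sum(),(wt*yy).sum()])/wt.sum(), st[i]
E
sed -i '/undistortPoints/d' h.py
python3 - <<'E'
from h import *
t=capture("top");s=capture("side")
P={}
for nm,a,b in(("teal",(325,180),(265,149)),("grey",(201,177),(211,229))):
    pa,sa=pad(t,a,7);pb,sb=pad(s,b,7)
    print(nm,pa,sa,pb,sb,tri(pa,pb),plane("top",pa,.072),plane("side",pb,.072))
for nm,im in(("top",t),("side",s)):
    m=teal(im); n,l,st,c=cv2.connectedComponentsWithStats(m)
    for i in range(1,n):
        if st[i,4]>60: 
            rc=cv2.minAreaRect(np.argwhere(l==i)[:,::-1].astype(np.float32)); print(nm,st[i],rc)
            print([plane(nm,p,.072)[:2].round(3) for p in cv2.boxPoints(rc)])
print("jar",plane("top",(263,233),.05),"carton",plane("top",(404,236),.045),"bottle",plane("top",(122,200),.095))
a=cv2.resize(t[115:205,280:380],None,fx=4,fy=4,interpolation=cv2.INTER_CUBIC);b=cv2.resize(s[110:180,210:300],None,fx=4,fy=4,interpolation=cv2.INTER_CUBIC)
o=np.zeros((360,760,3),np.uint8);o[:,:400]=a;o[:280,400:]=b
cv2.imwrite("pics/crop1.png",o[:,:,::-1])
E
```

```text
teal [325.09904762 179.2644898 ] [ 3  3  9  8 57] [264.13229735 148.30701386] [ 2  4  9  6 42] (array([ 0.57870227, -0.20572814,  0.07596149]), np.float64(0.000731462310636649)) [ 0.57905998 -0.20644596  0.072     ] [ 0.580877   -0.20989593  0.072     ]
grey [200.22286822 175.84689922] [ 3  3  7  7 40] [210.6792976  227.80961183] [ 3  3  8  7 45] (array([0.58285167, 0.19576461, 0.07633549]), np.float64(0.00036904131694171806)) [0.58382588 0.19641063 0.072     ] [0.58465352 0.19263078 0.072     ]
top [318 134  38  24 333] ((336.6999816894531, 145.40000915527344), (35.10127639770508, 14.862704277038574), 18.43494987487793)
[array([ 0.686, -0.183]), array([ 0.734, -0.199]), array([ 0.699, -0.308]), array([ 0.651, -0.292])]
top [307 154  39  41 883] ((328.45001220703125, 173.64999389648438), (34.78504943847656, 31.30654525756836), 18.43494987487793)
[array([ 0.566, -0.148]), array([ 0.664, -0.18 ]), array([ 0.63 , -0.288]), array([ 0.532, -0.254])]
side [227 121  29  18 127] ((240.95303344726562, 129.4329071044922), (9.503089904785156, 28.099655151367188), 55.00797653198242)
[array([ 0.74 , -0.232]), array([ 0.702, -0.354]), array([ 0.664, -0.318]), array([ 0.702, -0.2  ])]
side [241 135  40  27 490] ((260.871826171875, 145.5565948486328), (31.957862854003906, 24.605152130126953), 35.21759033203125)
[array([ 0.662, -0.187]), array([ 0.662, -0.312]), array([ 0.533, -0.252]), array([ 0.538, -0.134])]
jar [ 0.40444443 -0.00873872  0.05      ] carton [ 0.40060838 -0.46899325  0.045     ] bottle [0.49843147 0.43947757 0.095     ]
```

View pics/crop1.png

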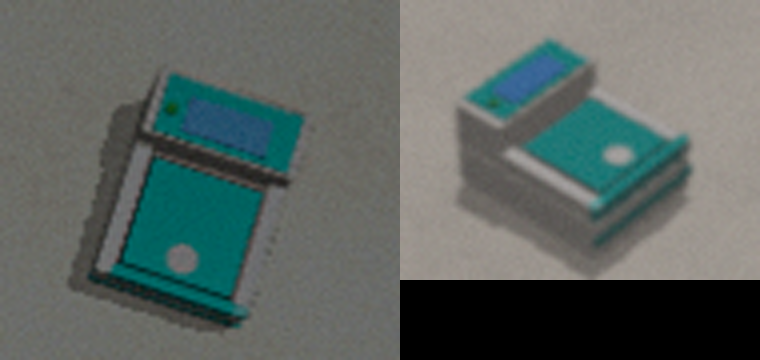

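The crop shows the teal pad round and clear at crop pixel (183,260), which is (325,179) in the full image. That puts it at about (0.579, -0.2065, 0.072) with reader yaw near -18°. I'll close the fingers, turn the tool by 42° and travel high.

Request:
{"name": "drive_tool", "arguments": {"increments": [[[-1,-0.2,0.11,0,0.024],[-1,-0.4,0.22,0,0.048],[-1,-0.6,0.33,0,0.072],[-1,-0.8,0.44,0,0.096],[-1,-1,0.55,0,0.117]]], "squeeze": 10}}

```text
time_s: 0.82
tcp_pos: [0.3597, -0.5053, 0.2374]
eef_rot: [180.0, -0.0, 161.8]
contact_force: [0.6, -0.2, -0.3]
gripper_width: 0.0432
gripper_force: 0.0
```

```bash
cat >> h.py <<'E'
from scipy.spatial.transform import Rotation as Ro
def togo(p):
    s=r.get_state(); R=Ro.from_euler("xyz",s["eef_rot"],degrees=True).as_matrix()
    print("t",s["time_s"],"tcp",s["tcp_pos"],"rot",s["eef_rot"],"F",s["contact_force"],"w",s["gripper_width"])
    print("units",R.T@(np.array(p)-s["tcp_pos"])/.12)
E
python3 -c "
from h import *
togo([.579,-.2065,.12])"
```

```text
t 0.825 tcp [ 0.35968389 -0.50530978  0.23738741] rot [ 1.79990088e+02 -1.40344925e-02  1.61835145e+02] F [ 0.62826753 -0.17949063 -0.32426052] w 0.04317258228604358
units [-0.96050261  2.93558417  0.97850101]
```

Request:
{"name": "drive_tool", "arguments": {"increments": [[[-1,-0.16,0.33,0,0],[-1,-0.32,0.66,0,0],[-1,-0.48,0.98,0,0]]]}}

```text
time_s: 1.2
tcp_pos: [0.451, -0.4107, 0.2375]
eef_rot: [180.0, -0.0, 162.1]
contact_force: [0.2, -0.7, 1.5]
gripper_width: 0.013
gripper_force: 0.0
```

Request:
{"name": "drive_tool", "arguments": {"increments": [[[-1,-0.16,0.33,0,0],[-1,-0.32,0.66,0,0],[-1,-0.48,0.98,0,0]]]}}

```text
time_s: 1.58
tcp_pos: [0.542, -0.3164, 0.2375]
eef_rot: [180.0, -0.0, 162.1]
contact_force: [0.6, -0.8, -0.5]
gripper_width: 0.0004
gripper_force: 0.0
```

Request:
{"name": "drive_tool", "arguments": {"increments": [[[-1,0,0.33,0.25,0],[-1,0,0.66,0.5,0],[-1,0,0.98,0.75,0],[-1,0,0.98,0.98,0],[-1,0,0.98,0.98,0]]]}}

```text
time_s: 2.2
tcp_pos: [0.5758, -0.2051, 0.1178]
eef_rot: [-179.9, -0.3, 162.1]
contact_force: [0.1, 0.8, -0.2]
gripper_width: 0.0004
gripper_force: 0.0
```

```bash
python3 -c "
from h import *
togo([.579,-.2065,.083])
t=capture('top');s=capture('side')
a=cv2.resize(t[115:215,280:380],None,fx=4,fy=4,interpolation=cv2.INTER_CUBIC);b=cv2.resize(s[100:190,210:300],None,fx=4,fy=4,interpolation=cv2.INTER_CUBIC)
o=np.zeros((400,760,3),np.uint8);o[:,:400]=a;o[:360,400:]=b
cv2.imwrite('pics/crop2.png',o[:,:,::-1])"
```

```text
t 2.2 tcp [ 0.57584496 -0.20513283  0.11780205] rot [-179.94378262   -0.2651842   162.14039215] F [ 0.10038563  0.80799952 -0.2088644 ] w 0.0004189283920246043
units [-0.02986112 -0.00249626  0.28988454]
```

View pics/crop2.png

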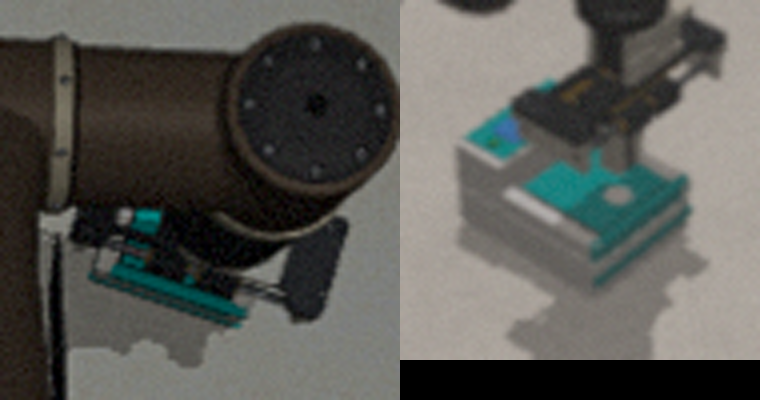

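The side crop shows the closed fingers above the hatch, with the pad at crop pixel (618,195), in front of and just below the tips. Next is a gentle approach to just above the pad.

Request:
{"name": "drive_tool", "arguments": {"increments": [[[-1,-0.02,0,0.08,0],[-1,-0.02,0,0.16,0],[-1,-0.02,0,0.22,0],[-1,-0.02,0,0.22,0],[-1,-0.02,0,0.22,0]]]}}

```text
time_s: 2.92
tcp_pos: [0.5797, -0.2066, 0.0937]
eef_rot: [-180.0, 0.0, 162.1]
contact_force: [0.4, 0.4, 0.2]
gripper_width: 0.0006
gripper_force: 0.0
```

```bash
python3 -c "
from h import *
togo([.579,-.2065,.083])
for n in('top','side'):
  c=camera_model(n)
  for p in([.579,-.2065,.072],r.get_state()['tcp_pos']-[0,0,.011]):print(n,cv2.projectPoints(np.array([p]),c['rvec'],c['tvec'],c['camera_matrix'],np.array([c['k1'],0,0,0.]))[0].ravel())
s=capture('side')
cv2.imwrite('pics/crop3.png',cv2.resize(s[110:180,220:300],None,fx=8,fy=8,interpolation=cv2.INTER_CUBIC)[:,:,::-1])"
```

```text
t 2.925 tcp [ 0.57972058 -0.20659878  0.09367532] rot [-1.79995102e+02  6.18798561e-03  1.62108446e+02] F [0.36494815 0.37845849 0.23738343] w 0.0005843949898259469
units [ 0.00597692 -0.00105385  0.08896045]
top [325.11584911 179.2830763 ]
top [325.65955752 178.47976461]
side [264.24107542 149.01896924]
side [264.06937899 146.66059784]
```

View pics/crop3.png

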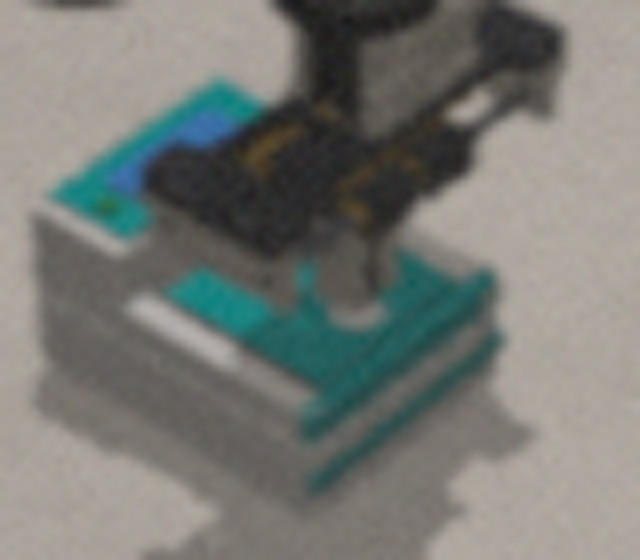

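The closed fingertips are just above the pad, at crop pixel about (355,300), and centred on it. Now I'll press gradually, watching the force.

Request:
{"name": "drive_tool", "arguments": {"increments": [[[-1,0.006,0,0.05,0],[-1,0.006,0,0.08,0],[-1,0.006,0,0.1,0],[-1,0.006,0,0.11,0],[-1,0.006,0,0.11,0]]]}}

```text
time_s: 3.6
tcp_pos: [0.5786, -0.2063, 0.0803]
eef_rot: [-180.0, -0.0, 162.1]
contact_force: [-2.7, 0.7, 4.0]
gripper_width: 0.0003
gripper_force: 1.6
```

Request:
{"name": "drive_tool", "arguments": {"increments": [[[-1,0,0,0.008,0],[-1,0,0,0.015,0],[-1,0,0,0.015,0]]]}}

```text
time_s: 3.98
tcp_pos: [0.5788, -0.2063, 0.0785]
eef_rot: [-180.0, -0.0, 162.1]
contact_force: [-3.8, 1.0, 3.5]
gripper_width: 0.0005
gripper_force: 1.6
```

Request:
{"name": "drive_tool", "arguments": {"increments": [[[-1,0,0,0.005,0],[-1,0,0,0.005,0]]]}}

```text
time_s: 4.22
tcp_pos: [0.5789, -0.2064, 0.0779]
eef_rot: [-180.0, -0.0, 162.1]
contact_force: [-3.3, 1.0, 3.6]
gripper_width: 0.0004
gripper_force: 1.6
```

Request:
{"name": "drive_tool", "arguments": {"increments": [[[-1,0,0,0.005,0],[-1,0,0,0.005,0]]]}}

```text
time_s: 4.47
tcp_pos: [0.5789, -0.2063, 0.0775]
eef_rot: [-180.0, -0.0, 162.1]
contact_force: [-3.1, 0.3, 4.5]
gripper_width: 0.0004
gripper_force: 2.2
```

Request:
{"name": "drive_tool", "arguments": {"increments": [[[-1,0,0,0.004,0],[-1,0,0,0.004,0]]]}}

```text
time_s: 4.72
tcp_pos: [0.5789, -0.2064, 0.0773]
eef_rot: [-180.0, 0.0, 162.1]
contact_force: [-3.3, 1.9, 7.3]
gripper_width: 0.0005
gripper_force: 3.7
```

The stop has been reached: force is rising at about 5.7 mm. Now I'll back off upwards.

Request:
{"name": "drive_tool", "arguments": {"increments": [[[-1,0,0,-0.4,0],[-1,0,0,-0.9,0],[-1,0.3,0,-1,0],[-1,0.7,0,-1,0],[-1,1,0,-1,0]]]}}

```text
time_s: 5.35
tcp_pos: [0.4637, -0.169, 0.1969]
eef_rot: [180.0, 0.1, 162.1]
contact_force: [1.1, -0.5, 0.1]
gripper_width: 0.0007
gripper_force: 0.0
```

Request:
{"name": "drive_tool", "arguments": {"increments": [[[-1,0.1,-0.3,-0.2,0],[-1,0.1,-0.6,-0.2,0],[-1,0.1,-1,-0.2,0],[-1,0.1,-1,-0.2,0],[-1,0.1,-1,-0.2,0]]]}}

```text
time_s: 5.98
tcp_pos: [0.4166, -0.2801, 0.2207]
eef_rot: [180.0, 0.0, 162.0]
contact_force: [0.2, -0.2, 0.5]
gripper_width: 0.0008
gripper_force: 0.0
```

```bash
python3 -c "
from h import *
togo([.579,-.2065,.083])
t=capture('top');s=capture('side')
a=cv2.resize(t[115:215,280:380],None,fx=4,fy=4,interpolation=cv2.INTER_CUBIC);b=cv2.resize(s[100:190,210:300],None,fx=4,fy=4,interpolation=cv2.INTER_CUBIC)
o=np.zeros((400,760,3),np.uint8);o[:,:400]=a;o[:360,400:]=b
cv2.imwrite('pics/crop4.png',o[:,:,::-1])"
```

```text
t 5.975 tcp [ 0.41662651 -0.28008476  0.22070784] rot [1.79990928e+02 2.35222641e-02 1.62045490e+02] F [ 0.23396582 -0.23605138  0.4877602 ] w 0.0008041109015529686
units [-1.09771865  1.00027523  1.14817446]
```

View pics/crop4.png

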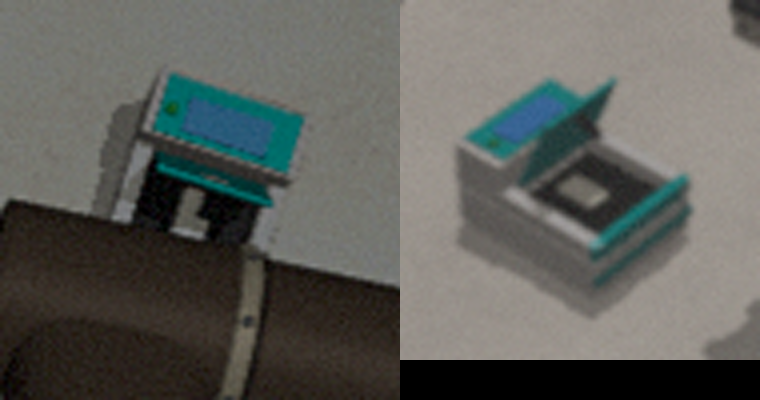

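The hatch has popped up and stands wide open: the plate runs from (520,180) to (615,85) in the side crop, and the well is visible. I'll hold still for about two seconds and check again.

Request:
{"name": "drive_tool", "arguments": {"increments": [[[-1,0,0,0,0],[-1,0,0,0,0],[-1,0,0,0,0],[-1,0,0,0,0],[-1,0,0,0,0]]]}}

```text
time_s: 6.7
tcp_pos: [0.4164, -0.2799, 0.2209]
eef_rot: [-180.0, 0.0, 162.1]
contact_force: [0.3, 0.5, -0.7]
gripper_width: 0.0005
gripper_force: 0.0
```

Request:
{"name": "drive_tool", "arguments": {"increments": [[[-1,0,0,0,0],[-1,0,0,0,0],[-1,0,0,0,0],[-1,0,0,0,0],[-1,0,0,0,0]]]}}

```text
time_s: 7.32
tcp_pos: [0.4164, -0.2799, 0.2209]
eef_rot: [-180.0, -0.0, 162.1]
contact_force: [0.2, 0.1, 0.2]
gripper_width: 0.0002
gripper_force: 0.0
```

Request:
{"name": "drive_tool", "arguments": {"increments": [[[-1,0,0,0,0],[-1,0,0,0,0],[-1,0,0,0,0],[-1,0,0,0,0],[-1,0,0,0,0]]]}}

```text
time_s: 7.95
tcp_pos: [0.4164, -0.28, 0.2209]
eef_rot: [-180.0, 0.0, 162.1]
contact_force: [1.0, 0.1, -0.4]
gripper_width: 0.0004
gripper_force: 0.0
```

Request:
{"name": "drive_tool", "arguments": {"increments": [[[-1,0,0,0,0],[-1,0,0,0,0],[-1,0,0,0,0],[-1,0,0,0,0],[-1,0,0,0,0]]]}}

```text
time_s: 8.57
tcp_pos: [0.4164, -0.2799, 0.2209]
eef_rot: [180.0, -0.0, 162.1]
contact_force: [-1.2, 0.0, -0.6]
gripper_width: 0.0002
gripper_force: 0.0
```

```bash
python3 -c "
from h import *
cv2.imwrite('pics/side5.png',capture('side')[:,:,::-1])"
```

```text
(no output)
```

View pics/side5.png

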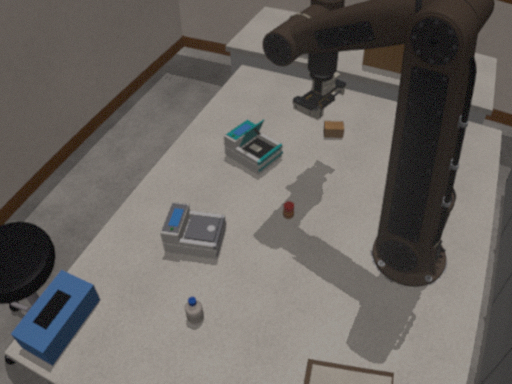

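The teal hatch is still wide open at (255,135). The grey hatch is shut at (205,230). The bottle (194,310), jar (289,209) and carton (333,129) have not moved.

```bash
python3 -c "
from plant import job
print(job.close_job())"
```

```text
the job is handed in; nothing more can be done
None
```

The teal hatch popped open after a single press and stayed wide open for the 2.5 s I watched; the grey hatch stayed shut, the bottle, jar and carton did not move, and the job is handed in.

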